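# Feed a row of vial carriers to the end stop and close the keeper

## Task

Push the row of four vial carriers along the guide rail as one train, with no gaps opening between them, until the first one is fully against the end stop. Then push the keeper bar round until it lies fully closed across the rail behind the last carrier. Only push with the fingers: do not grip or lift anything, and leave the flask, the reagent bottle and the loose vial where they stand.

Things in the scene. Friction and masses are not known exactly. Their poses are not given: they have to be found in the camera images.
- rail: fixed aluminium guide rail, a shallow channel open upstream, with a steel end stop (top 46 mm above the bench) at the other end. Origin on its centre line at bench height; x along it towards the stop, y to the left of that, z up. Channel from x = -155 to the stop face at x = +150 mm, 43 mm wide, floor 6 mm above the bench; walls 4 mm thick, tops 16 mm above the bench
- stop_face (a point): centre of the end stop's face that the first carrier must meet, on the rail's centre line, 26 mm above the bench
- carrier1: grey plastic block 36 mm along the rail, 40 mm across, 34 mm high, with a vial's white cap out of its top (25 mm wide, 56 mm overall height); 60 to 130 g, slides loose in the channel. Origin: centre of its underside, z up, x towards the end stop. First of the row, nearest the end stop; its origin is 18 mm from the stop's face when it is home.
- carrier2: grey plastic block 36 mm along the rail, 40 mm across, 34 mm high, with a vial's white cap out of its top (25 mm wide, 56 mm overall height); 60 to 130 g, slides loose in the channel. Origin: centre of its underside, z up, x towards the end stop. Second of the row.
- carrier3: grey plastic block 36 mm along the rail, 40 mm across, 34 mm high, with a vial's white cap out of its top (25 mm wide, 56 mm overall height); 60 to 130 g, slides loose in the channel. Origin: centre of its underside, z up, x towards the end stop. Third of the row.
- carrier4: grey plastic block 36 mm along the rail, 40 mm across, 34 mm high, with a vial's white cap out of its top (25 mm wide, 56 mm overall height); 60 to 130 g, slides loose in the channel. Origin: centre of its underside, z up, x towards the end stop. Last of the row, farthest from the end stop. Its rear face, 18 mm behind its origin, is the one to push on; the row starts touching, 50 to 110 mm short of the stop.
- keeper (a joint): angle of the keeper, a level steel bar 85 mm long, 10 mm wide, 19 to 29 mm above the bench, on an upright hinge. At 0 it lies beside the rail, free end pointing away from the end stop; below 0 splayed outwards; it grows as it swings in over the empty channel, to its stop at 1.571: closed, square across the rail. Starts between -0.5 and 0, stays where left, under 1 N at the peg moves it
- keeper_peg (a point): top centre of the white upright peg on the keeper bar, 12 mm thick, standing 30 mm above the bar (its top 59 mm above the bench), 65 mm from the hinge; push it or the bar to swing the keeper
- keeper_hinge (a point): axis of the keeper hinge, beside the rail at the rail's x = -9, y = -45 mm, 19 mm above the bench; hub 18 mm wide, top 33 mm above the bench. Closed, the bar lies along the rail's x = -9 mm line and rests against a 10 mm steel stud, 32 mm high, at x = 2, y = 34 mm; its near face is then 10 mm behind the last carrier of a row that is home
- flask: bystander: glass conical flask, 82 mm wide at the foot, 124 mm high, beyond the end stop; origin: centre of its underside
- reagent_bottle: bystander: brown glass jar with a black cap, 52 mm wide, 95 mm high, on the rail's +y side; origin: centre of its underside
- loose_vial: bystander: small capped vial standing on the bench, 25 mm wide, 44 mm high, on the rail's -y side; origin: centre of its underside
Things that resemble listed ones, but are neither listed nor needed, are in the scene too. Leave any blue look-alike of the carrier2 alone. Leave any green look-alike of the carrier4 alone.

How it is judged:
On the way, in this order (a step that is already met when the one before it is completed fails the run):
1. the whole row is home: the first carrier against the end stop, the others up against it (x of carrier1 in the frame of rail above 0.129 m and x of carrier2 in the frame of rail above 0.092 m and x of carrier3 in the frame of rail above 0.055 m and x of carrier4 in the frame of rail above 0.018 m and z of carrier1 in the frame of rail between 0.003 and 0.01 m and z of carrier2 in the frame of rail between 0.003 and 0.01 m and z of carrier3 in the frame of rail between 0.003 and 0.01 m and z of carrier4 in the frame of rail between 0.003 and 0.01 m and angle between each of carrier1, carrier2, carrier3, carrier4's own z axis and vertical below 0.1 rad), for 0.2 s.
2. the keeper is closed behind the last carrier (value of joint keeper above 1.47 rad), for 0.2 s.
At the end, for the whole second after the job is handed in: carrier 1 within 3 mm of the end stop and the others within 4, 5 and 6 mm of their places touching behind it, all flat in the channel and at rest; keeper closed to within 0.1 rad (6 degrees) of its stop (all of step 1 and value of joint keeper above 1.47 rad and velocity of joint keeper below 0.05 rad/s and linear speed of each of carrier1, carrier2, carrier3, carrier4 below 0.02 m/s).
It fails at once if a carrier is lifted more than 8 mm off the channel floor or tipped more than 0.3 rad (z of any of carrier1, carrier2, carrier3, carrier4 in the frame of rail above 0.014 m or angle between any of carrier1, carrier2, carrier3, carrier4's own z axis and vertical above 0.3 rad).
It fails at once if the train comes apart: a gap of more than 8 mm between neighbours (distance between carrier1 and carrier2 above 0.044 m or distance between carrier2 and carrier3 above 0.044 m or distance between carrier3 and carrier4 above 0.044 m).
It fails at once if a bystander is moved more than 20 mm (distance of any of flask, reagent_bottle, loose_vial from where it was at the start of the episode above 0.02 m).
It also fails if it takes over 48 s, if anything falls off the work surface, if the arm or the gripper's body presses on something with over 40 N, if the wrist force passes 120 N, or if a joint passes its speed limit or range.

## Robot

A 6-joint arm with a two-finger parallel gripper is mounted at the origin on the work surface. World frame = base frame: x ahead of the robot, y to its left, z up, the work surface at z = 0. Lengths are in m, angles in rad, forces in N, time in s.
With the tool pointing down it reaches from about 0.425 to 0.95 m from the base axis. Payload 3.5 kg.
Tool frame: the origin (TCP) lies where the fingers leave the gripper's body, on its centre line; the fingertips stand 73 mm ahead of it and the grasp point (between the pads) lies 54 mm ahead of it; z points along the fingers, y is the line along which they close (so a half turn about z gives the same grasp; the last joint's range is limited). The gripper opens to 85 mm and grips with 20 to 120 N. Pads are 22 mm wide; open, the fingers measure 114 mm over their backs; the gripper's body (76 mm by 85 mm) begins 54 mm behind the grasp point. The pads swing forward as they close: fully open they stand 13 mm farther back than shut.
Start: joints at [1.142, 0.286, 1.577, -0, 1.279, -0.15], TCP at [0.186, 0.649, 0.304] pointing down, gripper open.
Joint ranges: [-2.77, 2.77], [-0.9, 2.22], [0.21, 2.48], [-1.53, 4.67], [0.24, 2.81], [-2.84, 2.84]. Speed limits (rad/s): [2.79, 2.79, 3.14, 3.14, 3.14, 3.14].

## Interface

Orientations are given as a unit quaternion [x, y, z, w].
In Python, from workcell import env gives the robot as it stands.
- The arm moves only by the tool step_arm, never from a script. Its argument "plan" is a list of rows, each a list of 6 numbers: the shift along the tool's x, y, z in cm, then the turn, a rotation vector about the tool's x, y, z in degrees. In form: [[x, y, z, ax, ay, az], ...]. A call has exactly 5 rows; each row shifts and turns the commanded pose from where the row before left it, along the tool's axes as they then stand; what a row does not reach is not made up. A row lasts 1/8 s, in which the tool goes at most 62.5 mm and 10.7 degrees, less where a joint would pass 70% of its speed; a pose out of reach is approached as far as the arm can. A call is refused whole if a number of a shift passes 6.25 or a number of a turn 10.7, either way. A call with a gripper value outside its range is refused whole. "gripper" is the finger opening in cm, from 0 to 8.54, set as the call begins (left out, the last holds). The fingers move at their own pace and stop on an object; "newtons" is the grip in N (left out, the last holds). Time passes only in rows, so rows that do not move let the fingers close, or fill a call up. It gives the time, the measured TCP pose, the force, the opening and the grip force at its end, in the units of the state.
- env.observe(): the state, without advancing time (a new reading comes with each control period).
- env.camera(name): name is "side" or "top"; returns a dict with "color" (400x640x3 uint8, blue, green, red), "mtx" (3x3 intrinsics, pixels), "R" (3x3) and "t" (3): a world point X has camera coordinates R X + t. Camera axes: x right, y down, z forward; pixel columns grow to the right and rows downward; lengths in m; the calibration is good to about 2 mm. A picture is of the moment at which its call begins. There is no depth.
- env.hand_in(): hands the job in; it is judged then, once.
Trained networks look in a picture, given as the dict that the camera call returned (one of the last four; its "shot" number tells which), for a name from the list of things; names that differ only in an ending like _2 or _b are one class to them, and where a whole thing is asked for, a point or a joint stands for the part that bears it (a point fixed in the world has none). Each returns a list of dicts, best first, with "score" (0 to 1); they miss things now and then, are a little off and sometimes report something else, mostly with a low value. They report only what shows in the picture. A call takes as long as a camera call. They do not tell look-alikes from the thing itself.
- env.cut_out(picture, label): "region" (400x640 bool, what is visible of it) and "point" ([column, row] in pixels, amid what is visible of it).
The state is a dict: "t": time; "joints": joint angles; "qd": joint speeds; "joint_efforts": joint torques, N m; "ee_pos": TCP position; "ee_rot": TCP orientation; "force": force on the tool from outside, world axes, zero at the start; "ft_torque": the same for the moment, N m; "opening": finger opening in m; "gripper_force": force on a finger pad.
Only numpy, scipy, OpenCV 4.12 (cv2) and the standard library are available. Lean on these libraries where they do the work, as an engineer would, in place of code of your own. Each camera call takes 0.05 s, during which the arm holds its last target. There are 200 camera calls.

## Working session

There is one attempt and no reset: what is moved stays moved. The work goes in short steps, Python scripts to look and compute and a tool call to move; the robot and the scene stay as the last step left them, time stands still between calls to the robot, and variables do not carry over. Pictures are saved under pics/ and viewed, at most 10 in all, crops included, and the job is handed in when it is done.

Besides the shell and the picture viewer there is one more tool, called after ">>>" as name([rows], argument=value, ...), one row to a line, values as JSON. step_arm: Moves the arm, as the interface text tells. Its arguments: {"type":"object","properties":{"plan":{"type":"array"},"gripper":{"type":"number"},"newtons":{"type":"number"}},"required":["plan"]}

```bash
mkdir -p pics; cat > h.py <<'E'
import numpy as np, cv2
from workcell import env
def px(c,X):
    p=c["R"]@np.array(X)+c["t"]; q=c["mtx"]@p; return q[:2]/q[2]
def at_z(c,uv,z):
    d=c["R"].T@np.linalg.solve(c["mtx"],np.array([uv[0],uv[1],1.])); o=-c["R"].T@c["t"]
    return o+d*(z-o[2])/d[2]
E
python3 - <<'E'
from h import *
for n in("top","side"):
    c=env.camera(n); np.save(n+"0.npy",c,allow_pickle=True)
    cv2.imwrite(f"pics/{n}0.png",c["color"])
    print(n,"cam at",(-c["R"].T@c["t"]).round(3))
    for l in("rail","carrier1","keeper","keeper_peg","keeper_hinge","flask","reagent_bottle","loose_vial"):
        print(l,[(round(d["score"],2),np.round(d["point"]).tolist(),at_z(c,d["point"],{"carrier1":.05,"keeper_peg":.05}.get(l,.02)).round(3).tolist()) for d in env.cut_out(c,l)][:6])
print(env.observe())
E
```

```text
top cam at [0.407 0.082 0.852]
rail [(0.75, [334.0, 189.0], [0.593, 0.053, 0.02])]
carrier1 [(0.94, [455.0, 249.0], [0.465, -0.15, 0.05]), (0.78, [386.0, 192.0], [0.575, -0.038, 0.05]), (0.73, [370.0, 189.0], [0.581, -0.011, 0.05]), (0.7, [320.0, 257.0], [0.465, 0.086, 0.05]), (0.66, [407.0, 197.0], [0.563, -0.075, 0.05])]
keeper [(0.6, [387.0, 159.0], [0.643, -0.05, 0.02])]
keeper_peg [(0.55, [383.0, 160.0], [0.633, -0.038, 0.05])]
keeper_hinge [(0.92, [384.0, 158.0], [0.646, -0.046, 0.02])]
flask [(0.79, [223.0, 178.0], [0.626, 0.258, 0.02])]
reagent_bottle [(0.68, [387.0, 270.0], [0.438, -0.033, 0.02])]
loose_vial [(0.72, [307.0, 112.0], [0.747, 0.096, 0.02])]
side cam at [0.403 0.45  0.583]
rail [(0.8, [303.0, 219.0], [0.599, 0.083, 0.02])]
carrier1 [(0.82, [350.0, 156.0], [0.568, -0.08, 0.05]), (0.75, [330.0, 183.0], [0.577, 0.005, 0.05]), (0.72, [316.0, 198.0], [0.588, 0.05, 0.05]), (0.71, [338.0, 173.0], [0.573, -0.028, 0.05]), (0.7, [404.0, 158.0], [0.463, -0.121, 0.05]), (0.6, [368.0, 241.0], [0.467, 0.102, 0.05])]
keeper [(0.81, [312.0, 165.0], [0.643, -0.053, 0.02])]
keepe
[... 341 characters left out ...]
9, 'joints': array([ 1.14199823e+00,  2.86261444e-01,  1.57671525e+00,  4.91558217e-05,
        1.27859929e+00, -1.50025121e-01]), 'qd': array([ 1.39225228e-03, -9.75321447e-04, -6.67541425e-04, -3.77183407e-05,
        8.24942158e-04,  3.69944648e-04]), 'joint_efforts': array([ 5.60501849e-05, -4.05956125e+01, -2.92945111e+01, -1.04938099e-04,
        3.43330257e-04,  5.44754940e-06]), 'ee_pos': array([0.1857153 , 0.64892825, 0.30394233]), 'ee_rot': array([ 1.38942588e-01,  9.90300437e-01,  1.47070404e-05, -2.01781452e-05]), 'force': array([-0.57902496, -0.61881571, -0.08317192]), 'ft_torque': array([0.03674184, 0.02652374, 0.0024388 ]), 'gripper_force': 0.0, 'opening': 0.08525742419893721}
```

View pics/top0.png

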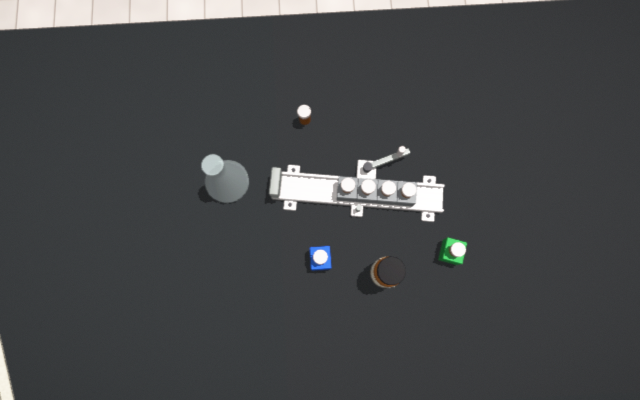

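View pics/side0.png

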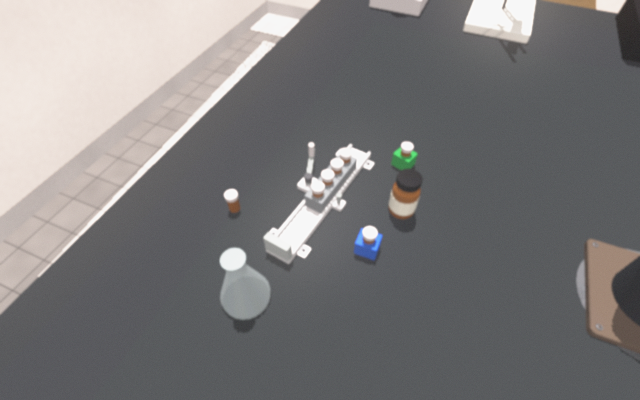

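Top picture: the row of grey carriers has caps at (348,186), (368,187), (388,188) and (409,190). The stop is at (276,184), and the keeper runs from its hinge at (368,167) to the peg at (402,150). Possible mix-ups are the blue block (320,257) and the green block (455,250), both off the rail. The loose vial (304,112) and the bottle (390,270) are bystanders. I choose the four grey carriers in the channel, with the last one at (409,190), and check that in a crop.

```bash
python3 - <<'E'
from h import *
c=np.load("top0.npy",allow_pickle=True).item()
cv2.imwrite("pics/crop0.png",cv2.resize(c["color"][140:225,260:455],None,fx=4,fy=4,interpolation=cv2.INTER_CUBIC))
E
```

```text
(no output)
```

View pics/crop0.png

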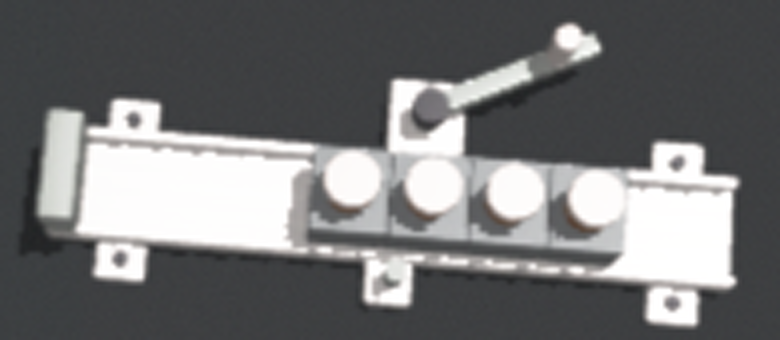

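The crop shows the four grey carriers touching in the channel. Their caps are at crop (352,180) to (596,198). The hub is at (431,105), the peg at (569,37) and the stud at (391,268), and the stop face is near column 78.

```bash
python3 - <<'E'
from h import *
from scipy.optimize import least_squares
c=np.load("top0.npy",allow_pickle=True).item(); s=np.load("side0.npy",allow_pickle=True).item()
U=lambda u:np.array(u)/4+[260,140]-.375/1
W=lambda p,x,y,z:[p[0]+x*np.cos(p[2])-y*np.sin(p[2]),p[1]+x*np.sin(p[2])+y*np.cos(p[2]),z]
caps=[(352,180),(433,186),(515,191),(596,198)]
fix=[((431,105),-.009,-.045,.033),((393,268),.002,.034,.032),((738,182),-.155,-.0235,.016),((735,282),-.155,.0235,.016)]
def r(p):
    e=[px(c,W(p,x,y,z))-U(u) for u,x,y,z in fix]
    e+=[px(c,W(p,p[3]-.036*i,0,.062))-U(u) for i,u in enumerate(caps)]
    h=U((569,37)); e.append(px(c,W(p,-.009-.065*np.cos(p[4]),-.045+.065*np.sin(p[4]),.059))-h)
    return np.concatenate(e)
f=least_squares(r,[.59,.05,1.57,.05,-.4]); p=f.x
print(p.round(4),"deg",np.degrees(p[2])); print(f.fun.reshape(-1,2).round(2).tolist())
print("carrier4 x",p[3]-.108,"gap",.150-.018-p[3])
for n,x,y,z in[("stopface top",.150,0,.046),("capc1",p[3],0,.062),("capc4",p[3]-.108,0,.062),("hub",-.009,-.045,.033)]:
    print(n,np.round(W(p,x,y,z),4),"crop",((px(c,W(p,x,y,z))-[260,140])*4+1.5).round(),"side",px(s,W(p,x,y,z)).round(1))
np.save("p.npy",p)
E
```

```text
[ 0.5861  0.0041  1.4282  0.0259 -0.4655] deg 81.82971610228789
[[0.08, -0.11], [0.79, 0.59], [-0.46, 0.24], [-0.45, -0.14], [0.06, -0.36], [0.09, -0.25], [-0.1, 0.11], [-0.01, -0.03], [-0.02, 0.01]]
carrier4 x -0.08206643290027878 gap 0.10606643290027878
stopface top [0.6074 0.1526 0.046 ] crop [ 77. 165.] side [281.1 237.8]
capc1 [0.5898 0.0298 0.062 ] crop [352. 179.] side [318.8 186. ]
capc4 [ 0.5744 -0.0771  0.062 ] crop [596. 198.] side [346.7 152.3]
hub [ 0.6293 -0.0112  0.033 ] crop [431. 105.] side [309.2 175.8]
```

>>> step_arm([
  [-4.7,-0.5,0,0,0,4.1],
  [-4.7,-0.5,0,0,0,4.1],
  [-4.7,-0.5,0,0,0,4.1],
  [-4.7,-0.5,0,0,0,4.1],
  [-4.7,-0.5,0,0,0,4.1],
], gripper=0, newtons=20)

```text
t: 1.52
ee_pos: [0.3901, 0.5296, 0.304]
ee_rot: [0.314, 0.949, 0.0, 0.0]
force: [0.6, 0.5, 0.3]
opening: 0.0
gripper_force: 0.0
```

>>> step_arm([
  [-4.7,-0.5,0,0,0,4.1],
  [-4.7,-0.5,0,0,0,4.1],
  [-4.7,-0.5,0,0,0,4.1],
  [-4.7,-0.5,0,0,0,4.1],
  [-4.7,-0.5,0,0,0,4.1],
])

```text
t: 2.15
ee_pos: [0.5385, 0.3471, 0.304]
ee_rot: [0.478, 0.878, 0.0, 0.0]
force: [-0.4, 0.5, 0.1]
opening: 0.0002
gripper_force: 0.0
```

>>> step_arm([
  [-4.7,-0.5,0,0,0,4.1],
  [-4.7,-0.5,0,0,0,4.1],
  [-4.7,-0.5,0,0,0,4.1],
  [-4.7,-0.5,0,0,0,4.1],
  [-4.7,-0.5,0,0,0,4.1],
])

```text
t: 2.78
ee_pos: [0.6136, 0.1242, 0.3041]
ee_rot: [0.627, 0.779, 0.0, 0.0]
force: [0.1, 1.1, -1.0]
opening: 0.0002
gripper_force: 0.0
```

>>> step_arm([
  [-4.7,-0.5,0,0,0,4.1],
  [-4.7,-0.5,0,0,0,4.1],
  [-4.7,-0.5,0,0,0,4.1],
  [-4.7,-0.5,0,0,0,4.1],
  [-4.7,-0.5,0,0,0,4.1],
])

```text
t: 3.4
ee_pos: [0.6058, -0.1108, 0.3041]
ee_rot: [0.755, 0.655, 0.0, 0.0]
force: [0.2, -0.5, -0.2]
opening: 0.0001
gripper_force: 0.0
```

```bash
cat >> h.py <<'E'
def rail(P):
    p=np.load("p.npy"); d=np.array(P[:2])-p[:2]; c,s=np.cos(p[2]),np.sin(p[2]); return np.array([c*d[0]+s*d[1],-s*d[0]+c*d[1]])
def status():
    from scipy.spatial.transform import Rotation as Ro
    p=np.load("p.npy"); o=env.observe(); R=Ro.from_quat(o["ee_rot"]).as_matrix()
    y=np.degrees(np.arctan2(R[1,1],R[0,1]))
    print("t",round(o["t"],2),"TCP rail mm",(rail(o["ee_pos"])*1e3).round(1),"z",(o["ee_pos"][2]*1e3).round(1),"yaw y-axis rel rail",round(y-np.degrees(p[2]),2),"tilt z",R[:,2].round(3),"F",o["force"].round(1),"open",round(o["opening"],4))
E
python3 -c "
from h import *
status()"
```

```text
t 3.4 TCP rail mm [-110.9  -35.9] z 304.1 yaw y-axis rel rail -89.94 tilt z [ 0. -0. -1.] F [ 0.2 -0.5 -0.2] open 0.0001
```

>>> step_arm([
  [-2.2,-3.6,2,0,0,0],
  [0,0,4,0,0,0],
  [0,0,4,0,0,0],
  [0,0,4,0,0,0],
  [0,0,3,0,0,0],
])

```text
t: 4.03
ee_pos: [0.5667, -0.1258, 0.1322]
ee_rot: [0.755, 0.656, -0.0, -0.001]
force: [-0.4, 0.1, 0.1]
opening: 0.0001
gripper_force: 0.0
```

```bash
python3 -c "
from h import *
status()
o=env.observe(); P=o['ee_pos']
for n,r in(('side',(slice(80,280),slice(230,430))),('top',(slice(110,260),slice(300,500)))):
    c=env.camera(n); cv2.imwrite('pics/%s1.png'%n,cv2.resize(c['color'][r],None,fx=3,fy=3,interpolation=cv2.INTER_CUBIC))
    for d in(.073,.086): print(n,d,((px(c,P-[0,0,d])-[r[1].start,r[0].start])*3).round())
"; python3 - <<'E'
import cv2,numpy as np
a=cv2.imread('pics/side1.png')
cv2.imwrite('pics/s1.png',a)
E
```

```text
t 4.03 TCP rail mm [-131.4    0.7] z 132.2 yaw y-axis rel rail -89.81 tilt z [-0.001  0.001 -1.   ] F [-0.4  0.1  0.1] open 0.0001
side 0.073 [385. 179.]
side 0.086 [383. 193.]
top 0.073 [408. 246.]
top 0.086 [403. 251.]
```

View pics/side1.png

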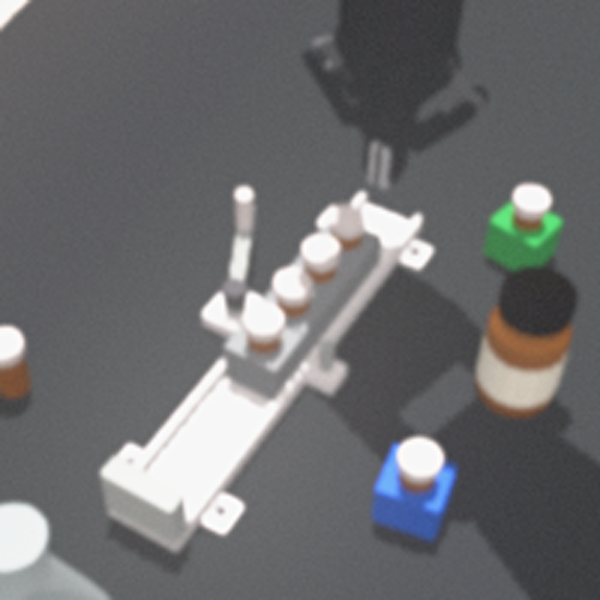

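The side crop shows the fingertips at (378,188), hovering behind the last carrier over the channel. Everything else is unmoved.

>>> step_arm([
  [0,0.1,1.5,0,0,0],
  [0,0,1.0,0,0,0],
  [0,0,0.7,0,0,0],
  [0,0,0.4,0,0,0],
  [0,0,0.1,0,0,0],
])

```text
t: 4.75
ee_pos: [0.5684, -0.1262, 0.0969]
ee_rot: [0.755, 0.656, 0.0, 0.0]
force: [0.9, -0.1, 0.0]
opening: 0.0
gripper_force: 0.0
```

>>> step_arm([
  [0.5,0,0,0,0,0],
  [0.4,0,0,0,0,0],
  [0.3,0,0,0,0,0],
  [0.3,0,0,0,0,0],
  [0.3,0,0,0,0,0],
])

```text
t: 5.38
ee_pos: [0.5709, -0.1081, 0.097]
ee_rot: [0.755, 0.656, 0.0, 0.0]
force: [0.8, 0.7, 0.2]
opening: -0.0003
gripper_force: 0.0
```

```bash
cat > look.py <<'E'
from h import *
import sys
status()
r=(slice(80,280),slice(230,430))
c=env.camera('side'); cv2.imwrite('pics/%s.png'%sys.argv[1],cv2.resize(c['color'][r],None,fx=3,fy=3,interpolation=cv2.INTER_CUBIC))
E
python3 look.py s2
```

```text
t 5.38 TCP rail mm [-113.2   -0.9] z 97.0 yaw y-axis rel rail -89.8 tilt z [ 0. -0. -1.] F [0.8 0.7 0.2] open -0.0003
```

View pics/s2.png

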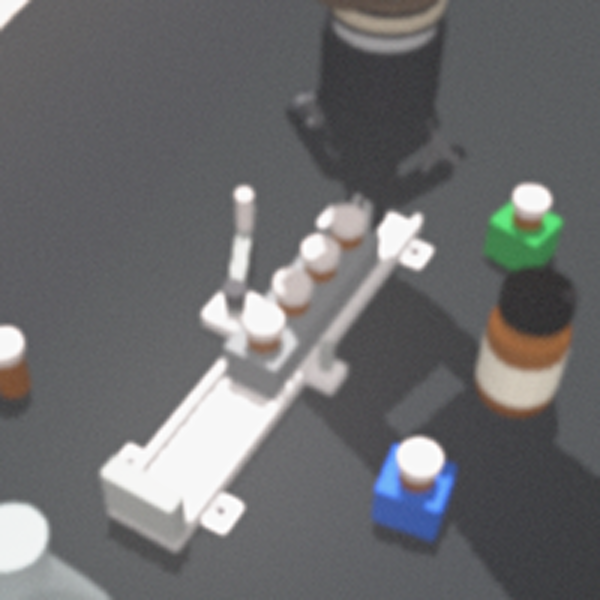

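Fingers are just behind the last carrier at (355,205), not yet touching it. Pushing slowly.

>>> step_arm([
  [0.2,-0.1,0.4,0,0,0],
  [0.4,0,0,0,0,0],
  [0.7,0,0,0,0,0],
  [0.9,0,0,0,0,0],
  [1.0,0,0,0,0,0],
])

```text
t: 6.05
ee_pos: [0.5742, -0.0757, 0.0928]
ee_rot: [0.755, 0.656, -0.0, -0.0]
force: [0.3, -1.8, -0.5]
opening: -0.0
gripper_force: 0.9
```

```bash
python3 look.py s3
```

```text
t 6.05 TCP rail mm [-80.7   0.4] z 92.8 yaw y-axis rel rail -89.8 tilt z [-0.  0. -1.] F [ 0.3 -1.8 -0.5] open -0.0
```

View pics/s3.png

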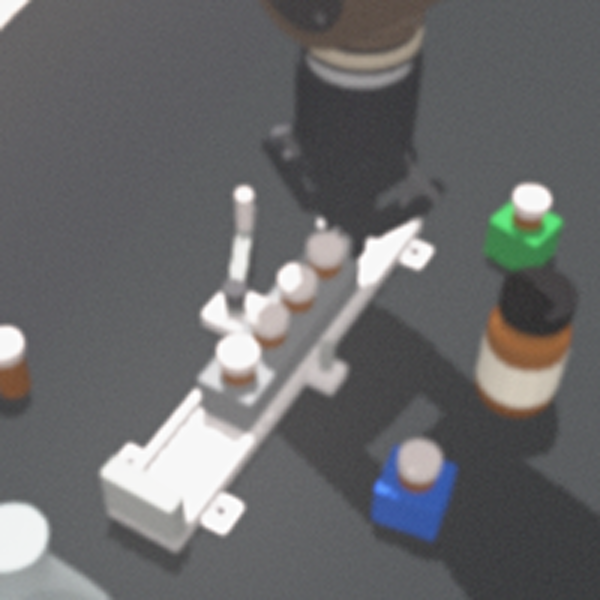

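The row moves together (caps from (325,250) to (238,355)) with about 2 N of push.

>>> step_arm([
  [1.0,0,0,0,0,0],
  [1.0,0,0,0,0,0],
  [1.0,0,0,0,0,0],
  [1.0,0,0,0,0,0],
  [1.0,0,0,0,0,0],
])

```text
t: 6.72
ee_pos: [0.5812, -0.0263, 0.0929]
ee_rot: [0.755, 0.656, -0.0, -0.0]
force: [-0.1, -2.1, -1.1]
opening: 0.0
gripper_force: 0.8
```

>>> step_arm([
  [0.7,0,0,0,0,0],
  [0.5,0,0,0,0,0],
  [0.3,0,0,0,0,0],
  [0.3,0,0,0,0,0],
  [0.2,0,0,0,0,0],
])

```text
t: 7.35
ee_pos: [0.584, -0.0071, 0.0929]
ee_rot: [0.755, 0.656, -0.0, -0.0]
force: [-0.8, -2.5, -0.8]
opening: 0.0002
gripper_force: 0.9
```

```bash
python3 -c "
from h import *
status()"
```

```text
t 7.35 TCP rail mm [-11.4   0.5] z 92.9 yaw y-axis rel rail -89.81 tilt z [-0. -0. -1.] F [-0.8 -2.5 -0.8] open 0.0002
```

>>> step_arm([
  [0.2,0,0,0,0,0],
  [0.2,0,0,0,0,0],
  [0.1,0,0,0,0,0],
  [0.1,0,0,0,0,0],
  [0,0,0,0,0,0],
])

```text
t: 7.98
ee_pos: [0.5848, -0.0013, 0.0929]
ee_rot: [0.755, 0.656, -0.0, 0.0]
force: [-0.6, -2.7, -0.7]
opening: 0.0003
gripper_force: 1.2
```

>>> step_arm([
  [0.1,0,0,0,0,0],
  [0,0,0,0,0,0],
  [0.1,0,0,0,0,0],
  [0,0,0,0,0,0],
  [0,0,0,0,0,0],
])

```text
t: 8.6
ee_pos: [0.5849, -0.001, 0.093]
ee_rot: [0.754, 0.657, -0.002, 0.001]
force: [-2.5, -8.8, -0.2]
opening: 0.0
gripper_force: 4.5
```

>>> step_arm([
  [0.1,0,0,0,0,0],
  [0,0,0,0,0,0],
  [0,0,0,0,0,0],
  [0,0,0,0,0,0],
  [0,0,0,0,0,0],
])

```text
t: 9.22
ee_pos: [0.5849, -0.0009, 0.093]
ee_rot: [0.754, 0.657, -0.002, 0.001]
force: [-2.3, -11.2, 0.2]
opening: 0.0003
gripper_force: 6.0
```

```bash
python3 look.py s4; python3 -c "
from h import *
from scipy.optimize import brentq
c=env.camera('side')
g=sorted([d['point'] for d in env.cut_out(c,'carrier1') if d['score']>.4],key=lambda q:q[1])
for q in g: print(np.round(q,1),(rail(at_z(c,q,.04))*1e3).round(1))
"
```

```text
t 9.22 TCP rail mm [-5.1  0.4] z 93.0 yaw y-axis rel rail -89.71 tilt z [-0.002 -0.005 -1.   ] F [ -2.3 -11.2   0.2] open 0.0003
[323.4 191.7] [17.3  5. ]
[311.  207.2] [62.1  5.1]
[299.9 218.1] [94.1  1.5]
[289.2 232.9] [131.1   3.4]
[369.  239.6] [ 69.5 130.5]
```

View pics/s4.png

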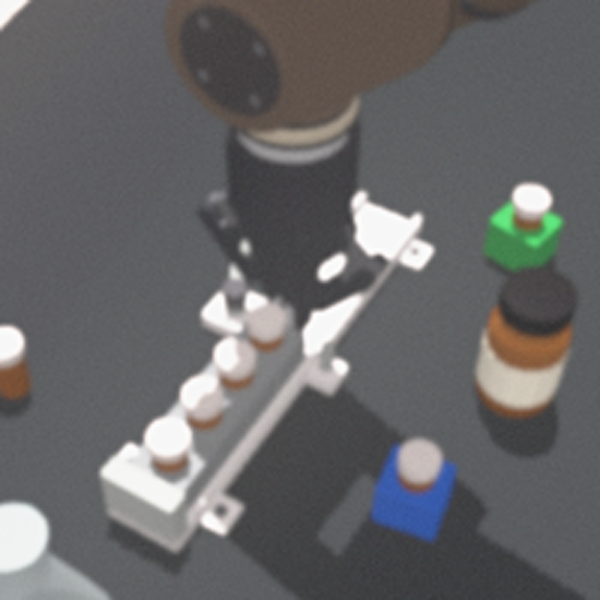

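The whole row is home against the stop, with caps at (168,438) to (267,325) and the push force climbing to 11 N. Next I back off, lift, and go round to the outside of the keeper peg.

>>> step_arm([
  [-0.4,0,0,0,0,0],
  [-0.7,0,0,0,0,0],
  [-0.7,0,0,0,0,0],
  [0,0,-3,0,0,0],
  [0,0,-3.5,0,0,0],
])

```text
t: 10.0
ee_pos: [0.5821, -0.0161, 0.1578]
ee_rot: [0.755, 0.656, -0.0, -0.001]
force: [0.3, -0.5, 0.1]
opening: 0.0001
gripper_force: 0.0
```

>>> step_arm([
  [0,0,-0.5,0,0,0],
  [-1.0,3,0,0,0,0],
  [-1.0,3,0,0,0,0],
  [-1.0,3,0,0,0,0],
  [-0.2,2,0,0,0,0],
])

```text
t: 10.62
ee_pos: [0.6877, -0.0638, 0.1612]
ee_rot: [0.755, 0.656, -0.0, -0.001]
force: [0.2, 0.3, 1.1]
opening: -0.0001
gripper_force: 0.0
```

>>> step_arm([
  [0,0,0,0,0,0],
  [0,0,1,0,0,0],
  [0,0,1.5,0,0,0],
  [0,0,1.2,0,0,0],
  [0,0,0.5,0,0,0],
])

```text
t: 11.25
ee_pos: [0.6862, -0.0627, 0.119]
ee_rot: [0.755, 0.656, -0.001, -0.001]
force: [0.3, -0.1, 0.1]
opening: 0.0001
gripper_force: 0.0
```

```bash
python3 - <<'E'
from h import *
status()
x0=rail(env.observe()["ee_pos"])*1e3; prev=x0
for th in np.radians([-27,-15,0,15,30,45,60,75,85,90,92]):
    t=np.array([np.sin(th),np.cos(th)]); P=np.array([-9-65*np.cos(th),-45+65*np.sin(th)])
    q=P-(20 if th<1.0 else 17.5)*t; d=q-prev; prev=q
    print(round(np.degrees(th)),q.round(0),"row cm x,y:",(d[0]/10).round(1),(-d[1]/10).round(1))
E
python3 look.py s5
```

```text
t 11.25 TCP rail mm [ -51.9 -108.6] z 119.0 yaw y-axis rel rail -89.8 tilt z [-0.003  0.001 -1.   ] F [ 0.3 -0.1  0.1] open 0.0001
-27 [-58. -92.] row cm x,y: -0.6 -1.6
-15 [-67. -81.] row cm x,y: -0.9 -1.1
0 [-74. -65.] row cm x,y: -0.7 -1.6
15 [-77. -47.] row cm x,y: -0.3 -1.8
30 [-75. -30.] row cm x,y: 0.2 -1.8
45 [-69. -13.] row cm x,y: 0.6 -1.7
60 [-57.   3.] row cm x,y: 1.2 -1.6
75 [-43.  13.] row cm x,y: 1.4 -1.1
85 [-32.  18.] row cm x,y: 1.1 -0.5
90 [-27.  20.] row cm x,y: 0.6 -0.2
92 [-24.  21.] row cm x,y: 0.2 -0.1
t 11.25 TCP rail mm [ -51.9 -108.6] z 119.0 yaw y-axis rel rail -89.8 tilt z [-0.003  0.001 -1.   ] F [ 0.3 -0.1  0.1] open 0.0001
```

View pics/s5.png

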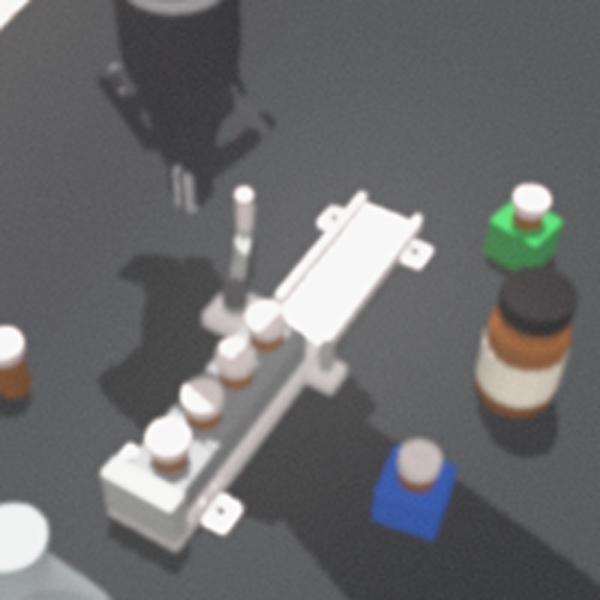

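The row stays home and touching (caps (168,438) to (267,325)). The fingers at (185,195) stand outside the peg at (243,195). Now I sweep along the peg's arc.

>>> step_arm([
  [-0.3,-0.8,0,0,0,0],
  [-0.3,-0.8,0,0,0,0],
  [-0.9,-1.1,0,0,0,0],
  [-0.4,-0.8,0,0,0,0],
  [-0.3,-0.8,0,0,0,0],
])

```text
t: 11.92
ee_pos: [0.6411, -0.0792, 0.1213]
ee_rot: [0.755, 0.656, 0.0, 0.0]
force: [0.7, 0.5, 0.3]
opening: -0.0002
gripper_force: 0.4
```

>>> step_arm([
  [-0.2,-0.9,0,0,0,0],
  [-0.1,-0.9,0,0,0,0],
  [0.1,-0.9,0,0,0,0],
  [0.1,-0.9,0,0,0,0],
  [0.3,-0.9,0,0,0,0],
])

```text
t: 12.55
ee_pos: [0.5966, -0.0706, 0.1208]
ee_rot: [0.755, 0.656, -0.0, 0.0]
force: [0.2, -0.4, -0.2]
opening: 0.0001
gripper_force: 0.3
```

```bash
python3 look.py s6
```

```text
t 12.55 TCP rail mm [-72.4 -21.1] z 120.8 yaw y-axis rel rail -89.8 tilt z [-0. -0. -1.] F [ 0.2 -0.4 -0.2] open 0.0001
```

View pics/s6.png

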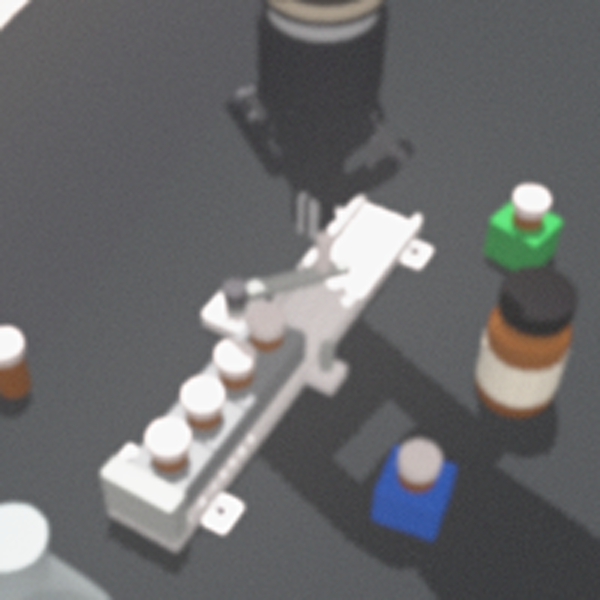

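The keeper follows: its bar now crosses the channel from the hub (237,292) to (350,270), and the row is unmoved. Continuing the arc.

>>> step_arm([
  [0.3,-0.8,0,0,0,0],
  [0.6,-0.8,0,0,0,0],
  [0.6,-0.8,0,0,0,0],
  [0.7,-0.6,0,0,0,0],
  [0.7,-0.5,0,0,0,0],
])

```text
t: 13.22
ee_pos: [0.5662, -0.0365, 0.1208]
ee_rot: [0.754, 0.656, -0.0, -0.0]
force: [0.9, -1.3, -0.1]
opening: -0.0
gripper_force: 0.3
```

>>> step_arm([
  [0.5,-0.2,0,0,0,0],
  [0.5,-0.2,0,0,0,0],
  [0.4,-0.1,0,0,0,0],
  [0.3,0,0,0,0,0],
  [0,0,0,0,0,0],
])

```text
t: 13.85
ee_pos: [0.564, -0.0195, 0.1209]
ee_rot: [0.754, 0.656, -0.0, -0.0]
force: [-0.4, -0.4, 0.6]
opening: -0.0
gripper_force: 0.4
```

```bash
python3 -c "
from h import *
status()"
```

```text
t 13.85 TCP rail mm [-26.5  18.5] z 120.9 yaw y-axis rel rail -89.79 tilt z [-0.001 -0.    -1.   ] F [-0.4 -0.4  0.6] open -0.0
```

Nearly closed. Pushing gently until the stud resists.

>>> step_arm([
  [0.1,0,0,0,0,0],
  [0.1,0,0,0,0,0],
  [0.1,0,0,0,0,0],
  [0,0,0,0,0,0],
  [0,0,0,0,0,0],
])

```text
t: 14.48
ee_pos: [0.5641, -0.0187, 0.1209]
ee_rot: [0.754, 0.657, -0.002, 0.001]
force: [-3.1, -10.2, -0.0]
opening: 0.0002
gripper_force: 4.6
```

>>> step_arm([
  [-0.4,0,0,0,0,0],
  [-0.8,0,0,0,0,0],
  [-1.0,0,0,0,0,0],
  [0,0,-5,0,0,0],
  [-4,0,-5,0,0,0],
])

```text
t: 15.1
ee_pos: [0.5557, -0.0762, 0.2201]
ee_rot: [0.754, 0.657, -0.0, -0.001]
force: [1.1, -0.8, 0.2]
opening: 0.0001
gripper_force: 0.0
```

>>> step_arm([
  [-5,0,-2,0,0,0],
  [-4,0,0,0,0,0],
  [0,0,0,0,0,0],
  [0,0,0,0,0,0],
  [0,0,0,0,0,0],
])

```text
t: 15.72
ee_pos: [0.5435, -0.1651, 0.2392]
ee_rot: [0.754, 0.657, -0.0, -0.001]
force: [-0.5, -0.1, 0.7]
opening: -0.0004
gripper_force: 0.0
```

```bash
python3 look.py s7
```

```text
t 15.72 TCP rail mm [-173.5   18.1] z 239.2 yaw y-axis rel rail -89.73 tilt z [-0.001  0.001 -1.   ] F [-0.5 -0.1  0.7] open -0.0004
```

View pics/s7.png

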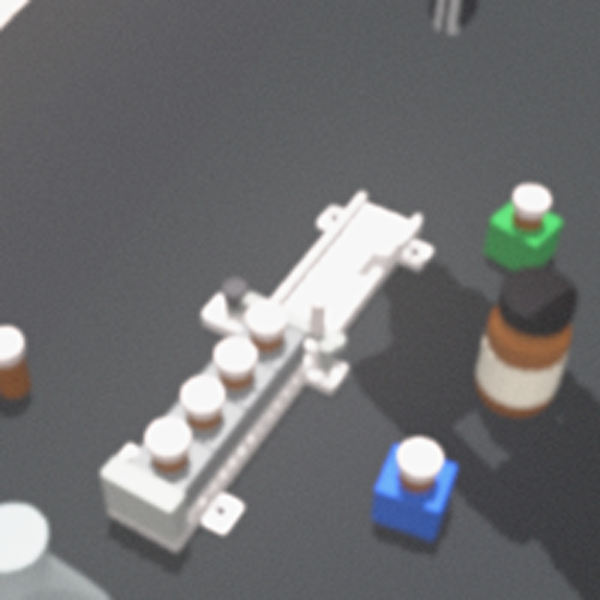

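The row is home with no gaps. The keeper lies square across the rail, with its peg at (317,318) and its free end against the stud at (318,355). All bystanders are unmoved.

```bash
python3 -c "
from workcell import env
print(env.hand_in())"
```

```text
the job is handed in; nothing more can be done
None
```

The row of four carriers was pushed home as one train against the end stop, the keeper was closed against its stud, and the job is handed in; the last picture confirms this, but no verdict came back.

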